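# Lock the topping canister into its dock

### The arm

A 6-joint arm with a two-finger parallel gripper is mounted at the origin on the work surface. World frame = base frame: x ahead of the robot, y to its left, z up, the work surface at z = 0. Lengths are in mm, angles in rad, forces in N, time in s.
With the tool pointing down it reaches from about 275 to 750 mm from the base axis. Payload 10.2 kg.
Tool frame: the origin (TCP) lies midway between the tips of the shut fingers; the grasp point (between the pads) lies 19 mm behind it; z points along the fingers, y is the line along which they close (so a half turn about z gives the same grasp; the last joint's range is limited). The gripper opens to 85 mm and grips with 20 to 120 N. Pads are 22 mm wide; open, the fingers measure 114 mm over their backs; the gripper's body (76 mm by 85 mm) begins 54 mm behind the grasp point. The pads swing forward as they close: fully open they stand 13 mm farther back than shut.
Start: joints at [0.987, 0.313, 1.498, -0, 1.331, -0.223], TCP at [185.35, 491.199, 231.294] pointing down, gripper open.
Joint ranges: [-2.94, 2.94], [-0.97, 2.17], [0.19, 2.56], [-1.23, 4.37], [0.02, 3.11], [-2.88, 2.88]. Speed limits (rad/s): [2.39, 2.39, 3.01, 3.14, 3.14, 3.14].

### API

Orientations are given as a unit quaternion [w, x, y, z].
In Python, from rig import ctrl gives the robot as it stands.
- The arm moves only by the tool send_rows, never from a script. Its argument "targets" is a list of rows, each a list of 7 numbers: the closure, from -1 (fully open) to 1 (shut), so that 0 is half open, then the shift along the tool's x, y, z in m, then the turn, a rotation vector about the tool's x, y, z in rad. In form: [[claw, dx, dy, dz, ax, ay, az], ...]. A call has exactly 10 rows; each row shifts and turns the commanded pose from where the row before left it, along the tool's axes as they then stand; what a row does not reach is not made up. A row lasts 1/8 s, in which the tool goes at most 62.5 mm and 10.7 degrees, less where a joint would pass 70% of its speed; a pose out of reach is approached as far as the arm can. A call with a gripper value outside its range is refused whole. The fingers move at their own pace and stop on an object; "squeeze" is the grip in N (left out, the last holds). Time passes only in rows, so rows that do not move let the fingers close, or fill a call up. It gives the time, the measured TCP pose, the force, the opening and the grip force at its end, in the units of the state.
- ctrl.sense(): the state, without advancing time (a new reading comes with each control period).
- ctrl.capture(name): name is "scene" or "top"; returns a dict with "img" (480x640x3 uint8, red, green, blue), "camera_matrix" (3x3 intrinsics, pixels), "k1" (the pictures are not rectified: a ray, as slopes to the right and down, at radius r is drawn at 1 + k1 r^2 times it, then the intrinsics apply), "R" (3x3) and "t" (3): a world point X has camera coordinates R X + t. Camera axes: x right, y down, z forward; pixel columns grow to the right and rows downward; lengths in mm; the calibration is good to about 2 mm. A picture is of the moment at which its call begins. There is no depth.
- ctrl.finish_job(): hands the job in; it is judged then, once.
Trained networks look in a picture, given as the dict that the camera call returned (one of the last four; its "shot" number tells which), for a name from the list of things; names that differ only in an ending like _2 or _b are one class to them, and where a whole thing is asked for, a point or a joint stands for the part that bears it (a point fixed in the world has none). Each returns a list of dicts, best first, with "score" (0 to 1); they miss things now and then, are a little off and sometimes report something else, mostly with a low value. They report only what shows in the picture. A call takes as long as a camera call.
- ctrl.boxes_of(query, picture): "extent" ([left, top, width, height] in pixels, round what is visible of it).
- ctrl.landmark_of(query, picture): "point" ([column, row] in pixels: a listed point, or the origin of a listed thing).
The state is a dict: "time_s": time; "joints": joint angles; "dq": joint speeds; "tau": joint torques, N m; "eef_pos": TCP position; "ee_rot": TCP orientation; "force": force on the tool from outside, world axes, zero at the start; "wrist_torque": the same for the moment, N m; "grip_width": opening from 0.0 (shut) to 1.0 (fully open); "grip_force": force on a finger pad.
Only numpy, scipy, OpenCV 4.12 (cv2) and the standard library are available. Lean on these libraries where they do the work, as an engineer would, in place of code of your own. Each camera call takes 0.05 s, during which the arm holds its last target. There are 200 camera calls.

### The job

Turn the topping canister in its well, without lifting it out, so that its label side squarely faces the window of the reader block. Then swing the open wire bail over the canister and press it down past the sprung rollers until it snaps fully home in its catch; do not fling it. Leave the canister standing in its well, let go of everything, and leave the things around the dock where they are.

Things in the scene. Friction and masses are not known exactly. Their poses are not given: they have to be found in the camera images.
- dock: Fixed steel dock, base plate 150 x 242 mm, 12 mm thick. Origin on the counter under the well's axis; z up. Round well: collar inner radius 39, outer 45, top 30 mm high, floor 12 mm high. Reader block (36 x 44 mm, top 92 mm high) on the -x side. Hinge posts at y = +75, x = +-43 mm, 137 mm high. Catch tower at y = -68 to -136 mm, 74 mm wide, top 114 mm high.
- canister: Loose steel canister, radius 36 mm, 2 mm play in the well, 0.3 to 0.65 kg. Origin: centre of its underside. White lid (radius 37) top is 103 mm up; on it a bar knob 46 mm long (canister's x), 14 wide (its y), 28 high. The paper label, and a tab on the lid's rim (16 wide, to 47 mm from the axis), are on its own -x side. Label facing the reader: its axes are parallel to the dock's.
- label (a point): Middle of the canister's label, on the canister's surface, 36 mm from its axis on its own -x side, 50 mm above its underside.
- window (a point): Middle of the reader block's dark window (30 x 30 mm), which looks along the dock's +x at the canister; 47.5 mm from the well's axis, 62 mm above the counter. Axes as the dock's.
- bail (a joint): Bail angle, rad: 0 closed (level from the hinge towards the dock's -y, over the canister), 1.57 upright, starts at 1.9 to 2.4 (leaning back to +y), stop at 2.6. Friction hinge (0.26 N m; bail 0.16 kg): it stays where left. Its crossbar meets the rollers at about 0.14 and is over the hump below about 0.05; the rollers then push it on to 0. Pressing it over takes 7 to 10 N down on the grip.
- bail_grip (a point): Centre of the bail's grip: black cylinder, radius 9 mm, 44 mm long along the dock's x, flat ends, 190 mm from the hinge axis. Bail: U of 10 mm wire, arms 62 mm apart, 12 mm crossbar 150 mm from the hinge; a neck (10 x 8 mm) carries the grip outside it. Closed: grip centre at dock y = -115, 127 mm high. Pinched by its flat ends from above, it pivots between the pads as the bail swings.
- bail_hinge (a point): Middle of the bail's hinge axis, which runs along the dock's x; 75 mm from the well's axis on the dock's +y side, 127 mm above the counter. Fixed to the dock; axes as the dock's.
- catch (a point): Middle between the catch's two sprung rollers (radius 8 mm, axis along the dock's x; brackets out to x = +-33 mm) on the tower, at dock y = -84 mm, 138 mm high. Pressed by the bail's crossbar they give way up to 8 mm towards the dock's -y, then spring back over it; the crossbar rests at dock y = -75 mm. Axes as the dock's.
- guard (a point): Middle between the tops of two fixed guard cheeks on the tower, at dock y = -119 mm, 149 mm high. They are plates 6 mm thick and 30 mm long (along y), inner faces 56 mm apart (x = +-28 mm), rising from the tower's top. The closed grip lies between them, so fingers pinching its ends do not fit: the last part is pressed from above with shut fingers on top of the grip.
- tray: Bystander: loose steel tray, 200 x 300 mm, with seven small round cakes up to 36 mm high. Origin: centre of its underside.
- server: Bystander: loose cake server (spatula) about 260 mm long, lying on the counter.
- bowl: Bystander: white bowl, rim radius 55 mm, 50 mm high. Origin: centre of its underside.
- jar: Bystander: amber glass jar, radius 32 mm, 90 mm high. Origin: centre of its underside.

How it is judged (in metres and radians):
On the way, in this order (a step that is already met when the one before it is completed fails the run):
1. the canister stands in its well with its label facing the reader window (label within 8 mm sideways of the window's middle), the bail still open (above 1 rad) (y of label in the frame of window between -0.008 and 0.008 m and x of label in the frame of window below 0.02 m and z of canister in the frame of dock below 0.016 m and value of joint bail above 1 rad), for 0.2 s.
2. the bail has snapped home under the rollers (below 0.03 rad) (value of joint bail below 0.03 rad), for 0.3 s.
At the end, for the whole second after the job is handed in: The canister stands upright (within 0.06 rad) on the floor of its well (within 4 mm), at rest, with the middle of its label on the reader's side and within 8 mm sideways of the window's middle (about 12 degrees); the bail lies below 0.03 rad under the rollers (y of label in the frame of window between -0.008 and 0.008 m and x of label in the frame of window below 0.02 m and z of canister in the frame of dock below 0.016 m and angle between canister's own z axis and vertical below 0.06 rad and linear speed of canister below 0.02 m/s and value of joint bail below 0.03 rad); the robot touches nothing.
It fails at once if the canister is lifted out of its well (more than 15 mm) (z of canister in the frame of dock above 0.027 m).
It fails at once if the bail is flung shut (faster than 3 rad/s before it reaches the rollers) (value of joint bail above 0.25 rad and velocity of joint bail below -3 rad/s).
It fails at once if a bystander (tray, server, bowl, jar) is moved by more than 30 mm (distance of any of tray, server, bowl, jar from where it was at the start of the episode above 0.03 m).
It also fails if it takes over 64 s, if anything falls off the work surface, if the arm or the gripper's body presses on something with over 40 N, if the wrist force passes 120 N, or if a joint passes its speed limit or range.

## Working session

There is one attempt and no reset: what is moved stays moved. The work goes in short steps, Python scripts to look and compute and a tool call to move; the robot and the scene stay as the last step left them, time stands still between calls to the robot, and variables do not carry over. Pictures are saved under pics/ and viewed, at most 10 in all, crops included, and the job is handed in when it is done.

Besides the shell and the picture viewer there is one more tool, called as a command line: name --pt "numbers of a row" for each row, then --argument value for the rest. send_rows: Moves the arm, as the interface text tells. Its arguments: {"type":"object","properties":{"targets":{"type":"array"},"squeeze":{"type":"number"}},"required":["targets"]}

```bash
ls; mkdir -p pics; cat > h.py <<'E'
import numpy as np, cv2
from rig import ctrl
from scipy.optimize import least_squares
def save(c,n,crop=None,s=1):
    im=c["img"][:,:,::-1]
    if crop: l,t,w,h=crop; im=im[t:t+h,l:l+w]
    if s!=1: im=cv2.resize(im,None,fx=s,fy=s,interpolation=cv2.INTER_CUBIC)
    cv2.imwrite(f"pics/{n}.png",im)
def proj(c,X):
    p=np.asarray(c["R"])@np.asarray(X,float)+np.asarray(c["t"]); u=p[:2]/p[2]
    u=u*(1+c["k1"]*(u@u)); K=np.asarray(c["camera_matrix"])
    return K[:2,:2]@u+K[:2,2]
def tri(obs):
    f=lambda X: np.concatenate([proj(c,X)-p for c,p in obs])
    r=least_squares(f,[400,200,100]); return r.x, np.sqrt(np.mean(r.fun**2))
def onz(c,p,z):
    r=least_squares(lambda q: proj(c,[q[0],q[1],z])-p,[400,200]); return r.x
E
cat > a.py <<'E'
from h import *
S=ctrl.capture("scene"); T=ctrl.capture("top")
save(S,"s0");save(T,"t0")
print(ctrl.sense())
for c in (S,T): print(-np.array(c["R"]).T@np.array(c["t"]), np.array(c["R"])[2])
for n in ["dock","canister","label","window","bail_grip","bail_hinge","catch","guard","tray","server","bowl","jar"]:
    L=[ctrl.landmark_of(n,c) for c in (S,T)]
    print(n,[[(np.round(d["point"]).tolist(),round(d["score"],2)) for d in l[:2]] for l in L], end=" ")
    if all(L):
        x,e=tri([(S,L[0][0]["point"]),(T,L[1][0]["point"])]); print(np.round(x),round(e,1))
    else: print()
E
python3 a.py
```

```text
pics
{'time_s': 0.1, 'joints': array([ 9.86611254e-01,  3.13435842e-01,  1.49835509e+00,  6.57192234e-06,
        1.33100710e+00, -2.23412512e-01]), 'dq': array([-0.00089752, -0.00272195, -0.00277879,  0.00109564,  0.00114745,
       -0.00050937]), 'tau': array([ 3.45450688e-03, -4.12899184e+01, -2.60141140e+01, -7.58885903e-05,
        3.02742774e-03,  3.71442729e-05]), 'eef_pos': array([185.210661  , 491.00195102, 230.77318369]), 'ee_rot': array([-2.39740417e-04,  1.79410337e-01,  9.83774145e-01, -5.52964730e-04]), 'force': array([-1.04966871, -0.71780232, -0.37839522]), 'wrist_torque': array([0.05642636, 0.03896465, 0.01303173]), 'grip_force': 0.0, 'grip_width': 1.0065381265270785}
[1027.61348645  368.72771583 1044.9644067 ] [-0.39896201 -0.32914742 -0.85585705]
[ 391.61717425   29.3408702  1284.52199993] [ 0.15248014 -0.01851117 -0.98813316]
dock [[([326.0, 220.0], 0.86)], [([343.0, 284.0], 0.75)]] [481. -63.  -2.] 0.7
canister [[([327.0, 221.0], 0.72)], [([344.0, 278.0], 0.59), ([479.0, 248.0], 0.23)]] [492. -60.  13.] 0.8
label [[([313.0, 214.0], 0.7)], [([345.0, 282.0], 0.73), ([355.0, 182.0], 0.68)]] [492. -81.  16.] 5.1
window [[([335.0, 199.0], 0.66)], [([339.0, 295.0], 0.89)]] [451. -53.  74.] 2.3
bail_grip [[([388.0, 205.0], 0.57), ([305.0, 169.0], 0.29)], []] 
bail_hinge [[([347.0, 213.0], 0.65), ([386.0, 201.0], 0.29)], [([318.0, 271.0], 0.89)]] [500.  10. 124.] 0.7
catch [[([304.0, 168.0], 0.95), ([313.0, 213.0], 0.51)], [([384.0, 285.0], 0.63), ([346.0, 285.0], 0.56)]] [ 468. -150.  143.] 0.8
guard [[([296.0, 160.0], 0.78)], [([400.0, 285.0], 0.82)]] [ 466. -185.  147.] 0.1
tray [[([214.0, 176.0], 0.63)], [([477.0, 247.0], 0.68)]] [ 575. -426.   -5.] 1.3
server [[([510.0, 323.0], 0.79)], [([143.0, 302.0], 0.66), ([343.0, 282.0], 0.57)]] [428. 469.  -2.] 0.6
bowl [[([327.0, 345.0], 0.84)], [([260.0, 188.0], 0.96)]] [748. 160. -23.] 1.1
jar [[], [([350.0, 184.0], 0.77)]]
```

```bash
cat > b.py <<'E'
from h import *
S=ctrl.capture("scene"); T=ctrl.capture("top")
save(S,"s1",(230,100,220,165),3.6);save(T,"t1",(240,200,200,150),4)
E
python3 b.py
```

```text
(no output)
```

View pics/s1.png

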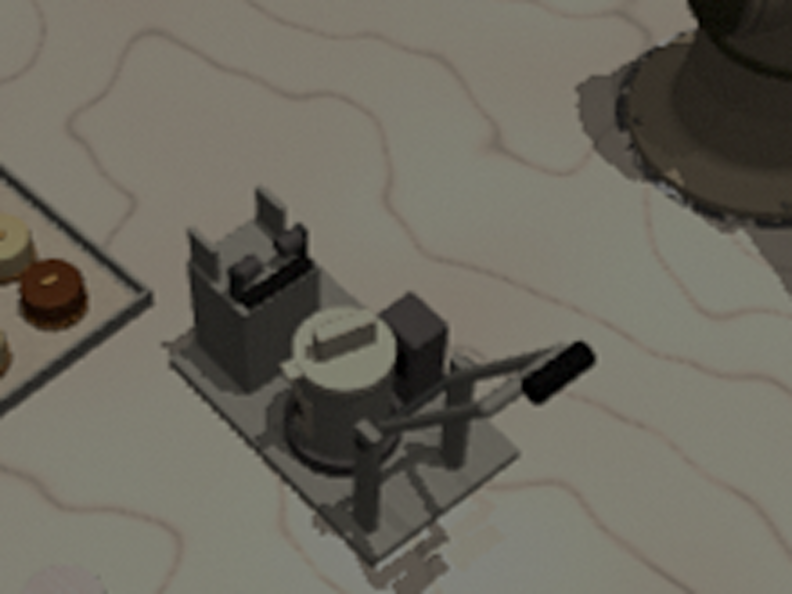

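View pics/t1.png

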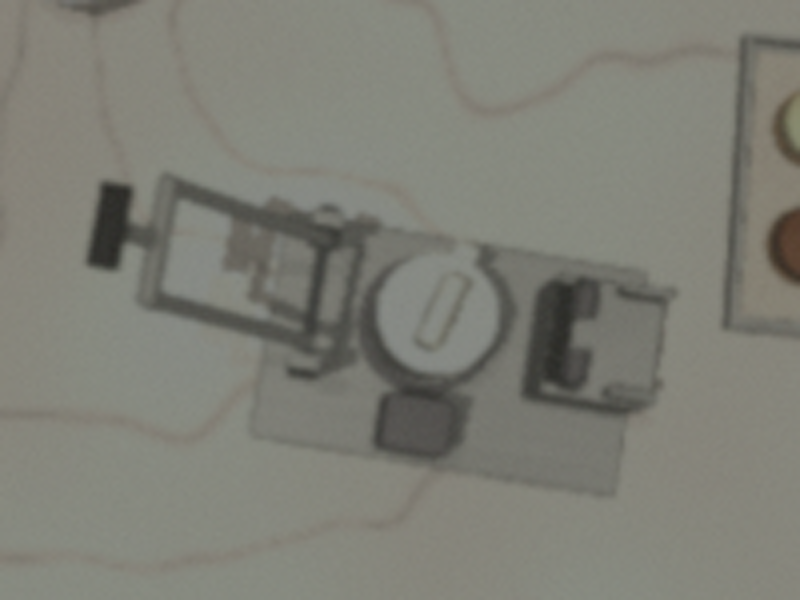

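View pics/s0.png

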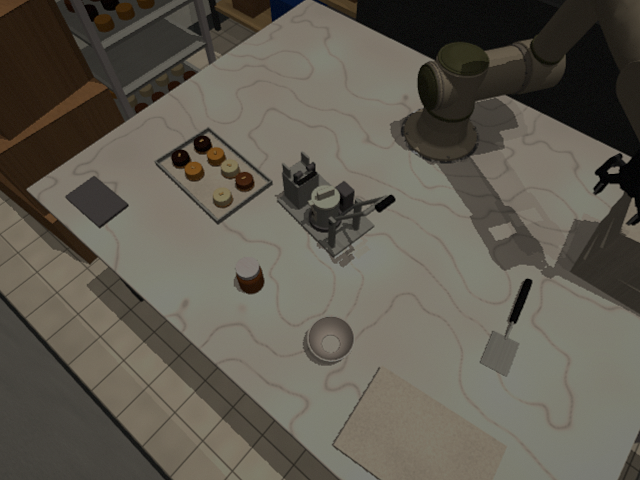

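The pictures show the dock with its bail leaning back to world +y (grip at scene px (385,203), top px (267,256)). The lid tab points away from the reader, at top px (356,262), and the knob centre is at top px (351,278). Next I fit the dock pose, bail angle and canister yaw together.

```bash
cat > fit.py <<'E'
from h import *
S=ctrl.capture("scene"); T=ctrl.capture("top")
def D(q,p): 
    c,s=np.cos(q[2]),np.sin(q[2]); return np.array([q[0]+c*p[0]-s*p[1], q[1]+s*p[0]+c*p[1], p[2]])
grip=lambda a:(0,75-190*np.cos(a),127+190*np.sin(a))
obs=[(S,(347,213),(0,75,127)),(T,(318,271),(0,75,127)),(S,(304,168),(0,-84,138)),(T,(384,285),(0,-84,138)),
 (S,(296,160),(0,-119,149)),(T,(400,285),(0,-119,149)),(T,(339,295),(-47.5,0,62)),(S,(335,199),(-47.5,0,62))]
def res(q):
    r=[proj(c,D(q,p))-np.array(u) for c,u,p in obs]
    r+=[proj(S,D(q,grip(q[3])))-[385,203.3],proj(T,D(q,grip(q[3])))-[267.5,256.25]]
    tab=(-45*np.cos(q[4])+q[5],-45*np.sin(q[4])+q[6],112)
    r+=[proj(S,D(q,tab))-[310.8,202.2],proj(T,D(q,tab))-[356.2,262.5]]
    r+=[proj(S,D(q,(q[5],q[6],143)))-[325.8,193.5],proj(T,D(q,(q[5],q[6],143)))-[350.75,278]]
    return np.concatenate(r+[[q[5]/2,q[6]/2]])
best=min((least_squares(res,[480,-60,y,2.1,c,0,0],loss="soft_l1") for y in(0,-.3,.3) for c in (2,3,4)),key=lambda r:r.cost)
q=best.x; print(np.round(q,3)); print(np.round(res(q),1).reshape(-1,2).tolist())
print("knob",D(q,(q[5],q[6],143)),"grip",D(q,grip(q[3])))
tp=[onz(T,(240+u/4,200+v/4),143) for u,v in((462,275),(428,348))]; d=tp[0]-tp[1]; print("knob yaw world",np.arctan2(d[1],d[0]),np.linalg.norm(d))
print("label world dir", q[4]+q[2]+np.pi)
E
python3 fit.py
```

```text
[ 4.86709e+02 -6.60630e+01 -1.74000e-01  2.19300e+00  2.87400e+00
 -1.59400e+00 -4.88000e-01]
[[-1.3, -1.2], [-0.0, 0.6], [0.8, 2.5], [0.2, -2.2], [0.1, -0.3], [-0.5, 0.0], [4.7, 2.8], [4.1, -0.4], [-0.2, -0.5], [-0.7, -0.9], [-0.7, -0.0], [0.1, -0.9], [0.5, -4.8], [-1.2, -0.8], [-0.8, -0.2]]
knob [485.0549707  -66.26816885 143.        ] grip [518.83806683 116.83081643 281.42406708]
knob yaw world -0.44347782576049205 47.63316674678814
label world dir 5.841251030424029
```

```bash
cat > lid.py <<'E'
from h import *
S=ctrl.capture("scene"); T=ctrl.capture("top"); out=[]
for c,(l,t,w,h),n in((S,(300,175,50,50),"ls"),(T,(325,255,50,50),"lt")):
    im=cv2.resize(c["img"][t:t+h,l:l+w],None,fx=6,fy=6,interpolation=cv2.INTER_CUBIC)
    g=cv2.GaussianBlur(cv2.cvtColor(im,cv2.COLOR_RGB2GRAY),(0,0),4)
    _,m=cv2.threshold(g,0,255,cv2.THRESH_OTSU)
    m=cv2.morphologyEx(m,cv2.MORPH_OPEN,np.ones((45,45)))
    k=max(cv2.findContours(m,0,1)[0],key=cv2.contourArea)
    e=cv2.fitEllipse(cv2.convexHull(k)); p=np.array(e[0])/6+[l,t]-.4
    v=im[:,:,::-1].copy(); cv2.ellipse(v,e,(0,0,255),1); out.append(v)
    print(n,p,np.array(e[1])/6,onz(c,p,115),onz(c,p,112))
cv2.imwrite("pics/lid.png",np.hstack(out))
E
python3 lid.py
```

```text
ls [333.06656799 179.69503619] [23.1581192  36.87615712] [434.03911766 -85.09392002] [432.12428835 -86.55791681]
lt [353.82213236 264.46740112] [41.23100026 58.65780131] [518.3151296 -79.1980027] [518.64012893 -79.47642125]
```

View pics/lid.png

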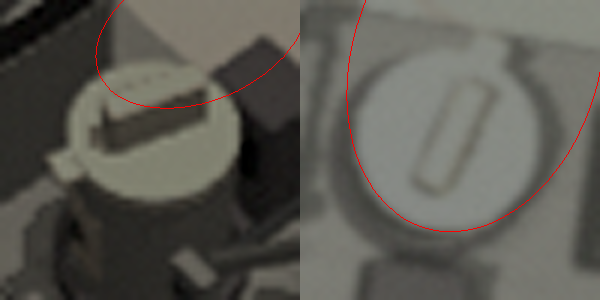

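send_rows --pt "-1 0 0 -0.02 0 0 0" --pt "-1 0 0 -0.02 0 0 0" --pt "-1 0 0 -0.02 0 0 0" --pt "-1 0 0 -0.01 0 0 0" --pt "-1 0 0 0 0 0 0" --pt "-1 0 0 0 0 0 0" --pt "-1 0 0 0 0 0 0" --pt "-1 0 0 0 0 0 0" --pt "-1 0 0 0 0 0 0" --pt "-1 0 0 0 0 0 0" --squeeze 40

```text
time_s: 2.85
eef_pos: [185.3, 491.2, 301.3]
ee_rot: [0.0, 0.179, 0.984, 0.0]
force: [-0.7, 1.1, -0.1]
grip_width: 1.002
grip_force: 0.0
```

Lid ellipse read by eye from the zoom: scene centre ≈ (325.4,196.6), top centre ≈ (349.4,277.6). The knob-top centre is at top (350.4,277.6). The automatic ellipse caught the background, so I discard it.

```bash
cat > c.py <<'E'
from h import *
S=ctrl.capture("scene"); T=ctrl.capture("top")
print(tri([(S,np.array([325.4,196.6])),(T,np.array([349.4,277.6]))]))
print(onz(S,[325.4,196.6],115),onz(T,[349.4,277.6],115),onz(T,[350.4,277.6],143))
a,b=onz(T,[325+181/6-.4,255+82/6-.4],143),onz(T,[325+131/6-.4,255+194/6-.4],143);d=a-b;print(a,b,np.arctan2(d[1],d[0]))
E
python3 c.py; python3 - <<'E'
import numpy as np
# tool-frame shift for a world shift, tool down with tool-y yaw
def tf(y,dx,dy,dz):
    ty=np.array([np.cos(y),np.sin(y),0]);tz=np.array([0,0,-1]);tx=np.cross(ty,tz);v=np.array([dx,dy,dz]);return tx@v,ty@v,tz@v
y0=2*np.arctan2(.9838,.1794)-np.pi/2;print(y0,tf(y0,330-185.3,-40-491.2,0),tf(1.128,1,0,0),tf(1.128,0,1,0))
E
```

```text
(array([486.62033851, -68.18376223, 110.41364656]), np.float64(0.13532082458701594))
[489.05649356 -65.58377412] [486.47772162 -68.19145362] [484.20730636 -68.21474432]
[506.27189307 -78.74287708] [462.25942382 -58.6968157 ] -0.4273878516059577
1.2100518158993263 (np.float64(-322.8844353124273), np.float64(-445.9340438147496), np.float64(0.0)) (np.float64(-0.9035570615080694), np.float64(0.428467777783701), np.int64(0)) (np.float64(0.428467777783701), np.float64(0.9035570615080694), np.int64(0))
```

send_rows --pt "-1 -0.0323 -0.0446 0 0 0 0" --pt "-1 -0.0323 -0.0446 0 0 0 0" --pt "-1 -0.0323 -0.0446 0 0 0 0" --pt "-1 -0.0323 -0.0446 0 0 0 0" --pt "-1 -0.0323 -0.0446 0 0 0 0" --pt "-1 -0.0323 -0.0446 0 0 0 0" --pt "-1 -0.0323 -0.0446 0 0 0 0" --pt "-1 -0.0323 -0.0446 0 0 0 0" --pt "-1 -0.0323 -0.0446 0 0 0 0" --pt "-1 -0.0323 -0.0446 0 0 0 0.074"

```text
time_s: 4.2
eef_pos: [330.2, -42.0, 301.6]
ee_rot: [0.001, 0.217, 0.976, -0.0]
force: [0.5, 0.9, 0.1]
grip_width: 1.0
grip_force: 0.0
```

```bash
cat >> h.py <<'E'
from scipy.spatial.transform import Rotation as Ro
def delta(X):
    s=ctrl.sense(); q=s["ee_rot"]; R=Ro.from_quat([q[1],q[2],q[3],q[0]]).as_matrix()
    print("pos",np.round(s["eef_pos"],1),"toolshift mm",np.round(R.T@(np.array(X)-s["eef_pos"]),1),"yaw_y",round(np.arctan2(R[1,1],R[0,1]),3),"j",np.round(s["joints"],2),"F",np.round(s["force"],1),"t",s["time_s"])
E
python3 -c "
from h import *
delta([486,-67,190])"
```

```text
pos [330.2 -42.  301.6] toolshift mm [-151.6   43.3  111.8] yaw_y 1.134 j [-0.48 -0.18  1.85  0.    1.48 -1.62] F [0.5 0.9 0.1] t 4.2
```

send_rows --pt "-1 -0.0152 0.0043 0 0 0 0" --pt "-1 -0.0152 0.0043 0.01 0 0 0" --pt "-1 -0.0152 0.0043 0.012 0 0 0" --pt "-1 -0.0152 0.0043 0.012 0 0 0" --pt "-1 -0.0152 0.0043 0.012 0 0 0" --pt "-1 -0.0152 0.0043 0.012 0 0 0" --pt "-1 -0.0152 0.0043 0.012 0 0 0" --pt "-1 -0.0152 0.0043 0.012 0 0 0" --pt "-1 -0.0152 0.0043 0.015 0 0 0" --pt "-1 -0.0148 0.0046 0.015 0 0 0"

```text
time_s: 5.45
eef_pos: [486.4, -64.8, 188.8]
ee_rot: [0.0, 0.216, 0.976, -0.0]
force: [0.2, -0.1, -0.3]
grip_width: 0.999
grip_force: 0.0
```

```bash
python3 -c "
from h import *
delta([486,-67,120])
S=ctrl.capture('scene');save(S,'s2',(260,120,160,120),5)"
```

```text
pos [486.4 -64.8 188.8] toolshift mm [-0.6 -2.2 68.8] yaw_y 1.136 j [-0.37  0.28  1.66 -0.    1.2  -1.51] F [ 0.2 -0.1 -0.3] t 5.45
```

View pics/s2.png

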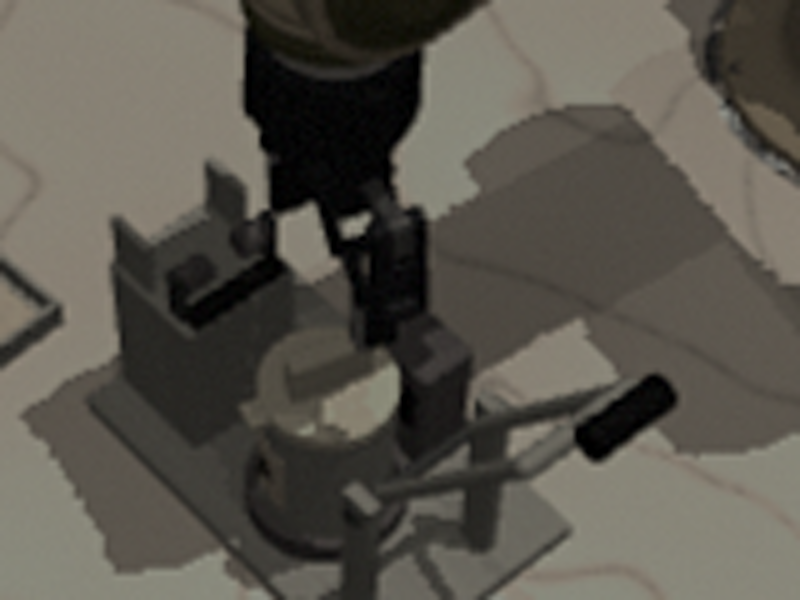

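The open gripper stands centred above the knob (crop px (330,370)) and the bail is clear. Descending and gripping next.

send_rows --pt "-1 -0.0005 -0.002 0.01 0 0 0" --pt "-1 0 0 0.012 0 0 0" --pt "-1 0 0 0.012 0 0 0" --pt "-1 0 0 0.012 0 0 0" --pt "-1 0 0 0.012 0 0 0" --pt "-0.3 0 0 0.01 0 0 0" --pt "0.3 0 0 0 0 0 0" --pt "1 0 0 0 0 0 0" --pt "1 0 0 0 0 0 0" --pt "1 0 0 0 0 0 0" --squeeze 40

```text
time_s: 6.75
eef_pos: [485.7, -66.7, 121.7]
ee_rot: [0.0, 0.216, 0.976, 0.0]
force: [0.9, 1.1, 1.1]
grip_width: 0.152
grip_force: 43.3
```

```bash
python3 -c "
from h import *
delta([486,-67,120]);s=ctrl.sense();print(s['grip_width'],s['grip_force'],s['wrist_torque'])"
```

```text
pos [485.7 -66.7 121.7] toolshift mm [-0.4 -0.2  1.7] yaw_y 1.136 j [-0.38  0.36  1.75  0.    1.04 -1.51] F [0.9 1.1 1.1] t 6.75
0.15166864618293957 43.275917172431946 [ 0.14526766 -0.03799026  0.02200765]
```

Gripped: the opening is about 13–14 mm and the side force is tiny. Turning.

send_rows --pt "1 0 0 0 0 0 0.144" --pt "1 0 0 0 0 0 0.144" --pt "1 0 0 0 0 0 0.144" --pt "1 0 0 0 0 0 0.144" --pt "1 0 0 0 0 0 0.144" --pt "1 0 0 0 0 0 0.144" --pt "1 0 0 0 0 0 0.144" --pt "1 0 0 0 0 0 0.144" --pt "1 0 0 0 0 0 0.144" --pt "1 0 0 0 0 0 0.144"

```text
time_s: 8.0
eef_pos: [485.2, -66.9, 121.5]
ee_rot: [-0.0, 0.807, 0.59, -0.0]
force: [-2.2, -0.8, 1.3]
grip_width: 0.154
grip_force: 43.4
```

```bash
python3 -c "
from h import *
delta([486,-67,120]);s=ctrl.sense();print(s['grip_width'],s['grip_force'],s['wrist_torque'])"
```

```text
pos [485.2 -66.9 121.5] toolshift mm [0.1 0.8 1.5] yaw_y -0.308 j [-0.38  0.36  1.75 -0.    1.04 -0.07] F [-2.2 -0.8  1.3] t 8.0
0.15419239959756673 43.40975046157837 [-0.08110821  0.51643278  0.14826141]
```

send_rows --pt "1 0 0 0 0 0 0.144" --pt "1 0 0 0 0 0 0.144" --pt "1 0 0 0 0 0 0.144" --pt "1 0 0 0 0 0 0.144" --pt "1 0 0 0 0 0 0.144" --pt "1 0 0 0 0 0 0.144" --pt "1 0 0 0 0 0 0.144" --pt "1 0 0 0 0 0 0.144" --pt "1 0 0 0 0 0 0.144" --pt "1 0 0 0 0 0 0.144"

```text
time_s: 9.25
eef_pos: [485.3, -66.4, 121.5]
ee_rot: [-0.0, 0.996, -0.089, -0.0]
force: [-1.6, 0.5, 3.4]
grip_width: 0.152
grip_force: 43.4
```

send_rows --pt "1 0 0 0 0 0 0" --pt "0 0 0 0 0 0 0" --pt "-1 0 0 0 0 0 0" --pt "-1 0 0 0 0 0 0" --pt "-1 0 0 0 0 0 0" --pt "-1 0 0 -0.012 0 0 0" --pt "-1 0 0 -0.02 0 0 0" --pt "-1 0 0 -0.02 0 0 0" --pt "-1 0 0 -0.025 0 0 0" --pt "-1 0 0 -0.025 0 0 0"

```text
time_s: 10.5
eef_pos: [485.4, -66.7, 225.0]
ee_rot: [0.0, 0.996, -0.086, 0.0]
force: [0.4, 0.2, -0.3]
grip_width: 0.998
grip_force: 0.0
```

```bash
python3 -c "
from h import *
delta([330,-40,340]);s=ctrl.sense();print(s['grip_width'],s['grip_force'],s['wrist_torque'])"
```

```text
pos [485.4 -66.7 225. ] toolshift mm [-157.6    0.5 -115.1] yaw_y -1.744 j [-0.38  0.24  1.61 -0.    1.29  1.37] F [ 0.4  0.2 -0.3] t 10.5
0.9983578423452638 0.0 [0.01916417 0.03021474 0.03813137]
```

send_rows --pt "-1 0 0 -0.0115 0 0 -0.157" --pt "-1 0 0 -0.0115 0 0 -0.157" --pt "-1 0 0 -0.0115 0 0 -0.157" --pt "-1 0 0 -0.0115 0 0 -0.157" --pt "-1 0 0 -0.0115 0 0 -0.157" --pt "-1 0 0 -0.0115 0 0 -0.157" --pt "-1 0 0 -0.0115 0 0 -0.157" --pt "-1 0 0 -0.0115 0 0 -0.157" --pt "-1 0 0 -0.0115 0 0 -0.157" --pt "-1 0 0 -0.0115 0 0 -0.157"

```text
time_s: 11.75
eef_pos: [485.3, -66.6, 339.6]
ee_rot: [0.0, 0.764, 0.645, 0.0]
force: [-0.2, 0.2, -0.8]
grip_width: 0.995
grip_force: 0.0
```

send_rows --pt "-1 0 -0.016 0 0 0 0" --pt "-1 0 -0.02 0 0 0 0" --pt "-1 0 -0.02 0 0 0 0" --pt "-1 0 -0.02 0 0 0 0" --pt "-1 0 -0.02 0 0 0 0" --pt "-1 0 -0.02 0 0 0 0" --pt "-1 0 -0.02 0 0 0 0" --pt "-1 0 -0.014 0 0 0 0" --pt "-1 0 0 0 0 0 0" --pt "-1 0 0 0 0 0 0"

```text
time_s: 13.0
eef_pos: [338.1, -40.9, 338.4]
ee_rot: [0.0, 0.766, 0.643, 0.0]
force: [0.2, -0.1, 0.8]
grip_width: 0.998
grip_force: 0.0
```

```bash
cat > d.py <<'E'
from h import *
S=ctrl.capture("scene"); T=ctrl.capture("top")
a=cv2.resize(S["img"][140:250,290:400],None,fx=3.6,fy=3.6,interpolation=2);b=cv2.resize(T["img"][220:330,260:370],None,fx=3.6,fy=3.6,interpolation=2)
cv2.imwrite("pics/d.png",np.clip(np.hstack([a,b])[:,:,::-1]*1.6,0,255))
delta([330,-40,340])
E
python3 d.py
```

```text
pos [338.1 -40.9 338.3] toolshift mm [-0.5 -8.1 -1.7] yaw_y -0.174 j [-0.47 -0.18  1.75  0.    1.57 -0.29] F [-0.8  0.7 -0.3] t 13.1[ WARN:0@2.950] global loadsave.cpp:1063 imwrite_ Unsupported depth image for selected encoder is fallbacked to CV_8U.
```

View pics/d.png

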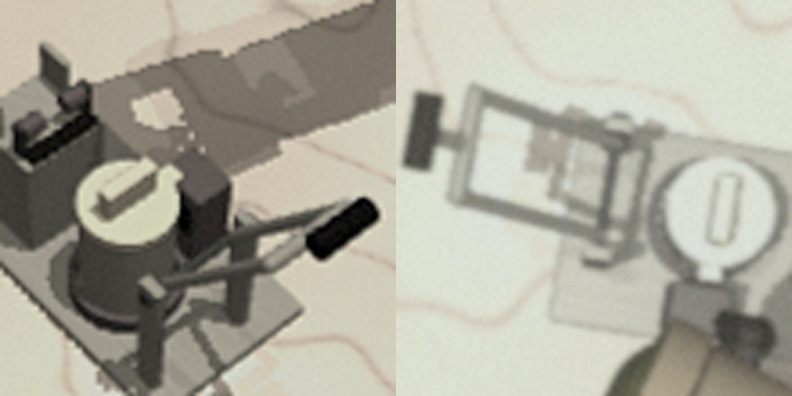

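Label side now faces the reader: the tab at px (710,275) sits over the block. The bail is still open, with its grip at scene (384.8,202.8) and top (267.3,256.2).

```bash
cat > e.py <<'E'
from h import *
S=ctrl.capture("scene"); T=ctrl.capture("top")
X,e=tri([(S,np.array([384.8,202.8])),(T,np.array([267.3,256.2]))]);print(X,e)
c,s=np.cos(-.174),np.sin(-.174); o=np.array([486.5,-66.5])
d=np.array([[c,s],[-s,c]])@(X[:2]-o); print("dock frame",d,"r",np.hypot(d[1]-75,X[2]-127),"ang",np.arctan2(X[2]-127,75-d[1]))
for z in (60,-15): delta([X[0],X[1],X[2]+z])
E
python3 e.py
```

```text
[517.35565965 116.05979459 279.33020866] 0.020374722207350385
dock frame [ -1.21561453 185.14500429] r 187.9798245572205 ang 2.196836580157083
pos [338.  -40.8 338.2] toolshift mm [185.5 149.5  -1.2] yaw_y -0.174 j [-0.47 -0.18  1.75  0.    1.57 -0.29] F [-0.5  0.5 -0.2] t 13.2
pos [338.  -40.8 338.2] toolshift mm [185.5 149.6  73.8] yaw_y -0.174 j [-0.47 -0.18  1.75  0.    1.57 -0.29] F [-0.5  0.5 -0.2] t 13.2
```

send_rows --pt "-1 0.0186 0.015 0 0 0 0" --pt "-1 0.0186 0.015 0 0 0 0" --pt "-1 0.0186 0.015 0 0 0 0" --pt "-1 0.0186 0.015 0 0 0 0" --pt "-1 0.0186 0.015 0 0 0 0" --pt "-1 0.0186 0.015 0 0 0 0" --pt "-1 0.0186 0.015 0 0 0 0" --pt "-1 0.0186 0.015 0 0 0 0" --pt "-1 0.0186 0.015 0 0 0 0" --pt "-1 0.0186 0.015 0 0 0 0"

```text
time_s: 14.45
eef_pos: [518.4, 117.1, 337.9]
ee_rot: [-0.0, 0.766, 0.643, -0.0]
force: [-0.8, 0.1, 1.4]
grip_width: 1.002
grip_force: 0.0
```

```bash
python3 -c "
from h import *
delta([517.4,116.5,265])"
```

```text
pos [518.4 117.1 337.9] toolshift mm [-0.8 -0.9 72.9] yaw_y -0.174 j [ 0.    0.28  1.27 -0.    1.59  0.18] F [-0.8  0.1  1.4] t 14.45
```

send_rows --pt "-1 0 0 0.012 0 0 0" --pt "-1 0 0 0.012 0 0 0" --pt "-1 0 0 0.012 0 0 0" --pt "-1 0 0 0.012 0 0 0" --pt "-1 0 0 0.012 0 0 0" --pt "-1 0 0 0.012 0 0 0" --pt "-0.5 0 0 0 0 0 0" --pt "1 0 0 0 0 0 0" --pt "1 0 0 0 0 0 0" --pt "1 0 0 0 0 0 0" --squeeze 25

```text
time_s: 15.7
eef_pos: [517.6, 116.7, 266.9]
ee_rot: [0.0, 0.766, 0.643, 0.0]
force: [-2.7, 2.5, 3.7]
grip_width: 0.509
grip_force: 29.2
```

```bash
cat > f.py <<'E'
from h import *
delta([517.4,116.5,265]); s=ctrl.sense(); print(s['grip_width']*85,s['grip_force'])
# grip path in (tool x, tool z) steps from 2.195 to 0.35
a=np.linspace(2.195,.35,41); y=75-190*np.cos(a); z=127+190*np.sin(a)
for i in range(0,40,10): print(np.round(np.c_[np.diff(y),-np.diff(z)][i:i+10],1).tolist())
E
python3 f.py
```

```text
pos [517.6 116.7 266.9] toolshift mm [-0.2 -0.2  1.9] yaw_y -0.174 j [0.   0.3  1.42 0.   1.42 0.17] F [-2.7  2.5  3.7] t 15.7
43.23579340318629 29.242805242538452
[[-7.2, -5.0], [-7.4, -4.6], [-7.7, -4.3], [-7.8, -3.9], [-8.0, -3.5], [-8.2, -3.2], [-8.3, -2.8], [-8.4, -2.4], [-8.5, -2.0], [-8.6, -1.6]]
[[-8.7, -1.2], [-8.7, -0.8], [-8.8, -0.4], [-8.8, -0.0], [-8.8, 0.4], [-8.7, 0.8], [-8.7, 1.2], [-8.6, 1.6], [-8.5, 2.0], [-8.4, 2.4]]
[[-8.3, 2.8], [-8.2, 3.1], [-8.0, 3.5], [-7.9, 3.9], [-7.7, 4.2], [-7.5, 4.6], [-7.2, 4.9], [-7.0, 5.3], [-6.8, 5.6], [-6.5, 5.9]]
[[-6.2, 6.2], [-5.9, 6.5], [-5.6, 6.7], [-5.3, 7.0], [-5.0, 7.2], [-4.6, 7.4], [-4.3, 7.6], [-3.9, 7.8], [-3.6, 8.0], [-3.2, 8.2]]
```

Holding the grip (44 mm). Swinging along the arc.

send_rows --pt "1 -0.0072 0 -0.005 0 0 0" --pt "1 -0.0074 0 -0.0046 0 0 0" --pt "1 -0.0077 0 -0.0043 0 0 0" --pt "1 -0.0078 0 -0.0039 0 0 0" --pt "1 -0.008 0 -0.0035 0 0 0" --pt "1 -0.0082 0 -0.0032 0 0 0" --pt "1 -0.0083 0 -0.0028 0 0 0" --pt "1 -0.0084 0 -0.0024 0 0 0" --pt "1 -0.0085 0 -0.002 0 0 0" --pt "1 -0.0086 0 -0.0016 0 0 0"

```text
time_s: 16.95
eef_pos: [503.8, 37.0, 299.7]
ee_rot: [0.0, 0.766, 0.643, 0.0]
force: [3.1, 2.2, -4.2]
grip_width: 0.502
grip_force: 27.4
```

send_rows --pt "1 -0.0087 0 -0.0012 0 0 0" --pt "1 -0.0087 0 -0.0008 0 0 0" --pt "1 -0.0088 0 -0.0004 0 0 0" --pt "1 -0.0088 0 0 0 0 0" --pt "1 -0.0088 0 0.0004 0 0 0" --pt "1 -0.0087 0 0.0008 0 0 0" --pt "1 -0.0087 0 0.0012 0 0 0" --pt "1 -0.0086 0 0.0016 0 0 0" --pt "1 -0.0085 0 0.002 0 0 0" --pt "1 -0.0084 0 0.0024 0 0 0"

```text
time_s: 18.2
eef_pos: [489.2, -48.6, 294.4]
ee_rot: [0.001, 0.766, 0.643, 0.001]
force: [6.0, 0.1, 2.9]
grip_width: 0.511
grip_force: 26.7
```

```bash
python3 f.py | head -2
```

```text
pos [489.2 -48.6 294.4] toolshift mm [167.5  -0.9  29.3] yaw_y -0.174 j [-0.34  0.2   1.48 -0.    1.46 -0.16] F [6.  0.1 2.9] t 18.2
43.47419134263151 26.72267585992813
```

send_rows --pt "1 -0.0083 0 0.0028 0 0 0" --pt "1 -0.0082 0 0.0031 0 0 0" --pt "1 -0.008 0 0.0035 0 0 0" --pt "1 -0.0079 0 0.0039 0 0 0" --pt "1 -0.0077 0 0.0042 0 0 0" --pt "1 -0.0075 0 0.0046 0 0 0" --pt "1 -0.0072 0 0.0049 0 0 0" --pt "1 -0.007 0 0.0053 0 0 0" --pt "1 -0.0068 0 0.0056 0 0 0" --pt "1 -0.0065 0 0.0059 0 0 0"

```text
time_s: 19.45
eef_pos: [476.4, -123.4, 251.1]
ee_rot: [0.002, 0.766, 0.643, 0.0]
force: [6.6, -3.6, 5.9]
grip_width: 0.503
grip_force: 27.9
```

send_rows --pt "1 -0.0062 0 0.0062 0 0 0" --pt "1 -0.0059 0 0.0065 0 0 0" --pt "1 -0.0056 0 0.0067 0 0 0" --pt "1 -0.0053 0 0.007 0 0 0" --pt "1 -0.005 0 0.0072 0 0 0" --pt "1 -0.0046 0 0.0074 0 0 0" --pt "1 -0.0043 0 0.0076 0 0 0" --pt "1 -0.0039 0 0.0078 0 0 0" --pt "1 -0.0036 0 0.008 0 0 0" --pt "1 0 0 0 0 0 0"

```text
time_s: 20.7
eef_pos: [468.8, -168.0, 186.4]
ee_rot: [0.003, 0.766, 0.643, -0.0]
force: [4.9, -7.8, 3.5]
grip_width: 0.511
grip_force: 33.0
```

```bash
python3 f.py | head -2; python3 -c "
from h import *
S=ctrl.capture('scene');cv2.imwrite('pics/g.png',np.clip(cv2.resize(S['img'][110:240,260:420],None,fx=4.5,fy=4.5,interpolation=2)[:,:,::-1]*1.6,0,255).astype('uint8'))"
```

```text
pos [ 468.8 -168.   186.4] toolshift mm [288.3  -1.4 -79.8] yaw_y -0.175 j [-0.58  0.29  1.65 -0.    1.2  -0.4 ] F [ 4.9 -7.8  3.5] t 20.7
43.406764959672806 32.984259724617004
```

View pics/g.png

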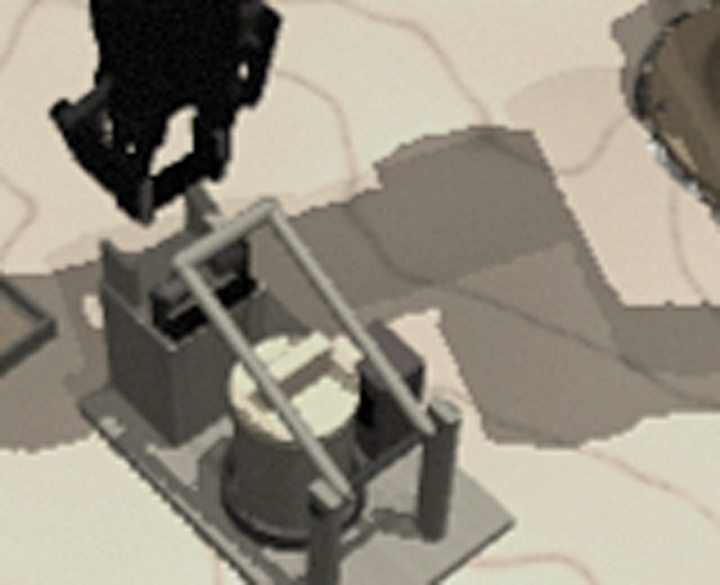

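Bail at about 0.4 rad (grip pinched, just short of the guards), with the canister undisturbed. Releasing, rising and shutting the fingers.

send_rows --pt "-0.3 0 0 0 0 0 0" --pt "-0.6 0 0 0 0 0 0" --pt "-0.6 0 0 0 0 0 0" --pt "-0.6 0 0 -0.015 0 0 0" --pt "-0.6 0 0 -0.02 0 0 0" --pt "-0.6 0 0 -0.02 0 0 0" --pt "1 0 0 0 0 0 0" --pt "1 0 0 0 0 0 0" --pt "1 0 0 0 0 0 0" --pt "1 0 0 0 0 0 0" --squeeze 30

```text
time_s: 22.0
eef_pos: [468.0, -165.4, 240.0]
ee_rot: [-0.0, 0.766, 0.643, -0.0]
force: [-0.3, -0.2, -0.1]
grip_width: 0.002
grip_force: 0.0
```

```bash
cat > k.py <<'E'
from h import *
delta([469,-168,215]); print(ctrl.sense()["grip_width"])
S=ctrl.capture("scene"); l=ctrl.landmark_of("bail_grip",S); print([(d["point"],d["score"]) for d in l[:2]])
c,s=np.cos(-.174),np.sin(-.174)
for a in (.5,.45,.4,.35,.3,.05,0):
    y=75-190*np.cos(a); print(a,np.round(proj(S,[486.5-s*y,-66.5+c*y,127+190*np.sin(a)]),1))
E
python3 k.py
```

```text
pos [ 468.  -165.4  240. ] toolshift mm [-2.4  1.5 25. ] yaw_y -0.174 j [-0.58  0.24  1.57 -0.    1.33 -0.4 ] F [-0.3 -0.2 -0.1] t 22.0
0.001508102607287728
[([304.4, 149.6], 0.71)]
0.5 [301.7 147.1]
0.45 [300.7 148.5]
0.4 [299.8 150. ]
0.35 [299.1 151.7]
0.3 [298.5 153.4]
0.05 [297.3 163.8]
0 [297.4 166.1]
```

send_rows --pt "1 0 0.001 0.009 0 0 0" --pt "1 0 0 0.009 0 0 0" --pt "1 0 0 0.009 0 0 0" --pt "1 -0.002 0 0.005 0 0 0" --pt "1 -0.0018 0 0.005 0 0 0" --pt "1 -0.0016 0 0.005 0 0 0" --pt "1 -0.0014 0 0.005 0 0 0" --pt "1 -0.0012 0 0.005 0 0 0" --pt "1 -0.001 0 0.005 0 0 0" --pt "1 -0.001 0 0.005 0 0 0"

```text
time_s: 23.35
eef_pos: [467.3, -175.6, 178.1]
ee_rot: [0.0, 0.766, 0.643, 0.0]
force: [0.2, -1.0, -0.2]
grip_width: -0.001
grip_force: 0.3
```

```bash
python3 k.py
```

```text
pos [ 467.3 -175.6  178.1] toolshift mm [  7.8   0.3 -36.9] yaw_y -0.174 j [-0.59  0.31  1.65 -0.    1.18 -0.42] F [ 0.2 -1.  -0.2] t 23.35
-0.0007659866016392176
[([297.7, 156.3], 0.75)]
0.5 [301.7 147.1]
0.45 [300.7 148.5]
0.4 [299.8 150. ]
0.35 [299.1 151.7]
0.3 [298.5 153.4]
0.05 [297.3 163.8]
0 [297.4 166.1]
```

send_rows --pt "1 -0.0009 0 0.0045 0 0 0" --pt "1 -0.0008 0 0.0045 0 0 0" --pt "1 -0.0007 0 0.0045 0 0 0" --pt "1 -0.0005 0 0.004 0 0 0" --pt "1 -0.0005 0 0.004 0 0 0" --pt "1 -0.0003 0 0.003 0 0 0" --pt "1 -0.0002 0 0.003 0 0 0" --pt "1 0 0 0.003 0 0 0" --pt "1 0 0 0.003 0 0 0" --pt "1 0 0 0.003 0 0 0"

```text
time_s: 24.7
eef_pos: [466.8, -179.6, 141.9]
ee_rot: [0.0, 0.766, 0.643, 0.0]
force: [1.0, -0.4, 1.9]
grip_width: -0.002
grip_force: 0.4
```

```bash
python3 k.py
```

```text
pos [ 466.8 -179.6  141.9] toolshift mm [ 11.7   0.2 -73.1] yaw_y -0.174 j [-0.6   0.35  1.7  -0.    1.1  -0.43] F [ 1.  -0.4  1.9] t 24.7
-0.001936871346069507
[([298.0, 166.3], 0.7)]
0.5 [301.7 147.1]
0.45 [300.7 148.5]
0.4 [299.8 150. ]
0.35 [299.1 151.7]
0.3 [298.5 153.4]
0.05 [297.3 163.8]
0 [297.4 166.1]
```

send_rows --pt "1 0 0 0.0015 0 0 0" --pt "1 0 0 0.0015 0 0 0" --pt "1 0 0 0.0015 0 0 0" --pt "1 0 0 0.0015 0 0 0" --pt "1 0 0 0.001 0 0 0" --pt "1 0 0 0.001 0 0 0" --pt "1 0 0 0 0 0 0" --pt "1 0 0 0 0 0 0" --pt "1 0 0 0 0 0 0" --pt "1 0 0 0 0 0 0"

```text
time_s: 26.05
eef_pos: [466.9, -179.4, 135.4]
ee_rot: [0.001, 0.766, 0.643, 0.0]
force: [-5.2, 3.6, 15.5]
grip_width: -0.0
grip_force: 7.4
```

```bash
python3 k.py|head -3
```

```text
pos [ 466.9 -179.4  135.4] toolshift mm [ 11.6   0.2 -79.6] yaw_y -0.174 j [-0.6   0.36  1.7  -0.    1.08 -0.43] F [-5.2  3.6 15.5] t 26.05
-0.00030137592994209164
[([301.1, 167.3], 0.7)]
```

At z 135.4 with 15 N up-force, which fits the closed grip's top at 136. Rising straight off, then backing away to check.

send_rows --pt "1 0 0 -0.005 0 0 0" --pt "1 0 0 -0.015 0 0 0" --pt "1 0 0 -0.025 0 0 0" --pt "1 0 0 -0.03 0 0 0" --pt "1 0 0 -0.03 0 0 0" --pt "1 0 0 -0.03 0 0 0" --pt "1 0 -0.02 -0.03 0 0 0" --pt "1 0 -0.03 -0.02 0 0 0" --pt "1 0 -0.03 0 0 0 0" --pt "1 0 -0.03 0 0 0 0"

```text
time_s: 27.4
eef_pos: [357.4, -160.0, 319.7]
ee_rot: [0.001, 0.766, 0.643, 0.0]
force: [0.2, 0.3, 0.9]
grip_width: 0.004
grip_force: 0.0
```

```bash
python3 k.py; cat > m.py <<'E'
from h import *
S=ctrl.capture("scene"); T=ctrl.capture("top")
a=cv2.resize(S["img"][130:240,270:380],None,fx=3.6,fy=3.6,interpolation=2);b=cv2.resize(T["img"][220:330,310:420],None,fx=3.6,fy=3.6,interpolation=2)
cv2.imwrite("pics/m.png",np.clip(np.hstack([a,b])[:,:,::-1]*1.6,0,255).astype("uint8"))
E
python3 m.py
```

```text
pos [ 357.4 -160.   319.7] toolshift mm [ 11.5 111.2 104.8] yaw_y -0.174 j [-0.72 -0.05  1.68 -0.    1.5  -0.55] F [0.2 0.3 0.9] t 27.4
0.0039015008177137947
[([300.7, 164.5], 0.64), ([328.0, 221.6], 0.27)]
0.5 [301.7 147.1]
0.45 [300.7 148.5]
0.4 [299.8 150. ]
0.35 [299.1 151.7]
0.3 [298.5 153.4]
0.05 [297.3 163.8]
0 [297.4 166.1]
```

View pics/m.png

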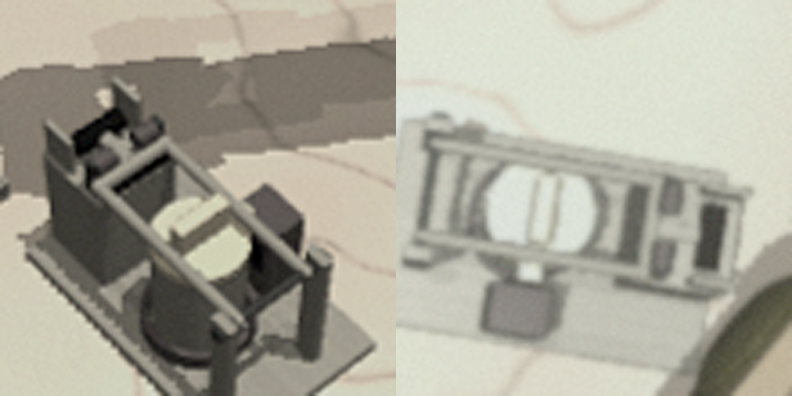

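The bail lies closed, with the crossbar under the rollers. The grip is at scene px ≈ (297.5,166.1), matching the 0 rad prediction of (297.4,166.1). The tab points at the middle of the reader block, and the arm is clear. Handing in.

```bash
python3 -c "
from rig import ctrl
print(ctrl.finish_job())"
```

```text
the job is handed in; nothing more can be done
None
```

The job is handed in, but the hand-in call gave no pass/fail result. In the last pictures the canister stands in its well with its label facing the reader window, the bail is home under the rollers, and the arm is clear of everything.

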